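# Refit a lamp bar and stroke the scan carriage

### The job

Draw the lamp bar fully out from under its hood by its exposed end and let it lie, then take it again across its middle and press it level, lit side up, between the two spring clips on the blue carriage until it snaps down onto its seats. Then stroke the carriage slowly (under 20 cm a second) through its full travel to feel for sticky spots: first to the black end stop, then right back to the green one, and leave it there with the bar still seated. Leave the books, cup and jar alone.

Things in the scene. Friction and masses are not known exactly. Their poses are not given: they have to be found in the camera images.
- bar_center (a point): Centre of the loose lamp bar: aluminium, yellow lit strip on top, black half-round end caps. 160 mm long overall (its x), 24 wide (y), 30 tall (z up), about 160 g. Caps: the last 10 mm at each end, 10 mm radius about y, centred 3 mm below the bar's centre. Starts in the holder with about 50 mm of its near (-x) end showing. Held near its end, the fingers would foul a clip.
- holder: Fixed dark steel tray, 320 x 75 mm, upper face 6 mm above the table; origin at its centre at table height, x points into the hood, z up. The orange hood (43 mm wide, top 48 mm above the table, inside 31 mm wide) covers x = 40 to 160 mm; the rest (x = -160 to 40) is an open flat apron on which the bar can be drawn out along -x.
- mouth (a point): Centre of the hood's open mouth, at the bar's half height (21 mm above the table); axes as the holder's. The bar is fully out when its centre is 80 mm or more before the mouth (-x).
- seat (a point): Point on the blue carriage midway between the two clips, level with the rubber seats, 60 mm above the table. Home, the bar lies along this x (either way round), its centre 15 mm above this point. y = travel direction, z up. Carriage plate 200 (x) x 130 (y) mm, top 12 mm below this point; seat pads 22 x 30 mm at x = +-45 mm carry the bar.
- clip_a: Brass spring clip on the seat's +x side; an equal one faces it at -x. Origin at its foot on the plate, 81 mm from the seat point. Clips are 20 mm wide (y), tops 27 mm above the seats. The round nose springs out 4 mm as a bar end is pressed straight down past it, then closes over the end. Both noses first touch with the bar 20 mm above home; pressing in takes about 10 N in all.
- handle (a point): Grip point on the carriage's red upright post, 24 mm (x) by 22 mm (y, the travel direction), standing 48 to 103 mm above the table; this point is on its axis, 85 mm above the table, +50 mm in x and +85 mm in y from the seat point. Axes as the seat's.
- carriage (a joint): Carriage position on its rail in m: 0 at the green end stop, 0.20 at the black end stop; grows along the seat's +y axis. About 1.5 N friction and light damping; it stays where it is left. Starts somewhere in the middle.
- rail: Fixed slide base, 170 (x) by 400 (y) mm, two steel rails along y; origin at its centre at table height. Green end stop at its -y end, black one at its +y end. The carriage plate's middle is at y = joint value - 0.10 m.
- red_book: Loose closed red book lying flat, 130 x 190 x 30 mm; origin under its centre. Bystander.
- green_book: Loose closed green book lying flat, 120 x 180 x 24 mm; origin under its centre. Bystander.
- pen_cup: Loose black empty cup, 72 mm across, 95 mm tall; origin under its centre. Bystander.
- paste_jar: Loose white jar with blue cap, 70 mm across, 80 mm tall; origin under its centre. Bystander.
Mind the look-alikes: they are no part of the job. Of the things shaped like the part that bears bar_center, the aluminium one is meant.

How it is judged:
By the outcome, as a careful person would: the job done as asked, in the order asked, and still so for the second after the job is handed in, with the robot touching nothing.
It also fails if it takes over 67 s, if anything falls off the work surface, if the arm or the gripper's body presses on something with over 40 N, if the wrist force passes 120 N, or if a joint passes its speed limit or range.

### The arm

A 6-joint arm with a two-finger parallel gripper is mounted at the origin on the work surface. World frame = base frame: x ahead of the robot, y to its left, z up, the work surface at z = 0. Lengths are in mm, angles in rad, forces in N, time in s.
With the tool pointing down it reaches from about 350 to 875 mm from the base axis. Payload 4.2 kg.
Tool frame: the origin (TCP) lies at the very end of the fingers, on their centre line; the grasp point (between the pads) lies 19 mm behind it; z points along the fingers, y is the line along which they close (so a half turn about z gives the same grasp; the last joint's range is limited). The gripper opens to 85 mm and grips with 20 to 120 N. Pads are 22 mm wide; open, the fingers measure 114 mm over their backs; the gripper's body (76 mm by 85 mm) begins 54 mm behind the grasp point. The pads swing forward as they close: fully open they stand 13 mm farther back than shut.
Start: joints at [-1.009, 0.385, 0.008, 0, -1.194, -0.259], TCP at [186.387, -596.539, 231.312] pointing down, gripper open.
Joint ranges: [-3.14, 3.14], [-1.21, 2.06], [-1.07, 1.41], [-3.16, 2.05], [-2.99, -0.16], [-3.1, 3.1]. Speed limits (rad/s): [2.79, 2.79, 3.14, 3.14, 3.14, 3.14].

### API

Orientations are given as a unit quaternion [x, y, z, w].
In Python, from bench import arm gives the robot as it stands.
- The arm moves only by the tool servo_tool, never from a script. Its argument "rows" is a list that holds one entry, the list of rows, each a list of 7 numbers: the finger opening in mm, from 0 to 85.4, then the shift along the tool's x, y, z in mm, then the turn, a rotation vector about the tool's x, y, z in rad. A call has 1 to 10 rows; each row is the pose to reach, as a shift and turn from the pose commanded when the call began, along the tool's axes at that moment; what a row does not reach only later rows make up. A row lasts 1/8 s, in which the tool goes at most 62.5 mm and 10.7 degrees, less where a joint would pass 70% of its speed; a pose out of reach is approached as far as the arm can. A call with a gripper value outside its range is refused whole. The fingers move at their own pace and stop on an object; the grip force is fixed at half the most. Time passes only in rows, so rows that repeat a pose let the fingers close. It gives the time, the measured TCP pose, the force, the opening and the grip force at its end, in the units of the state.
- arm.read_state(): the state, without advancing time (a new reading comes with each control period).
- arm.get_image(name): name is "side" or "top" or "wrist"; returns the picture (384x512x3 uint8, red, green, blue); there is no depth.
- arm.camera_params(name): a dict with "intrinsics" (3x3 intrinsics, pixels), "R" (3x3) and "t" (3): a world point X has camera coordinates R X + t. Camera axes: x right, y down, z forward; pixel columns grow to the right and rows downward; lengths in mm; the calibration is good to about 2 mm. A picture is of the moment at which its call begins: read the wrist's pose just before it. camera_params takes no time and is no camera call; for the wrist camera it gives the pose at the moment of the call.
- arm.job_done(): hands the job in; it is judged then, once.
The state is a dict: "clock": time; "joints": joint angles; "joint_vel": joint speeds; "joint_efforts": joint torques, N m; "position": TCP position; "ee_rot": TCP orientation; "contact_force": force on the tool from outside, world axes, zero at the start; "wrist_torque": the same for the moment, N m; "gripper_width": finger opening in mm; "grasp_force": force on a finger pad.
Only numpy, scipy, OpenCV 4.12 (cv2) and the standard library are available. Lean on these libraries where they do the work, as an engineer would, in place of code of your own. Each camera call takes 0.05 s, during which the arm holds its last target. There are 200 camera calls.

## Working session

There is one attempt and no reset: what is moved stays moved. The work goes in short steps, Python scripts to look and compute and a tool call to move; the robot and the scene stay as the last step left them, time stands still between calls to the robot, and variables do not carry over. Pictures are saved under pics/ and viewed, at most 10 in all, crops included, and the job is handed in when it is done.

Besides the shell and the picture viewer there is one more tool, called after "Request:" as a command line: name --argument value ..., lists and objects as JSON in quotes. servo_tool: Moves the arm, as the interface text tells. Its arguments: {"type":"object","properties":{"rows":{"type":"array"}},"required":["rows"]}

```bash
mkdir -p pics; ls
python3 - <<'E'
from bench import arm
import cv2,numpy as np
s=arm.read_state();print({k:np.round(v,3).tolist() for k,v in s.items()})
for n in("top","side"):
    im=arm.get_image(n);cv2.imwrite(f"pics/{n}0.png",im[:,:,::-1])
    p=arm.camera_params(n);print(n,{k:np.round(v,3).tolist() for k,v in p.items()})
E
```

```text
pics
{'clock': 0.0, 'joints': [-1.009, 0.386, 0.007, -0.001, -1.194, -0.259], 'joint_vel': [-0.001, -0.001, 0.001, -0.0, -0.0, 0.0], 'joint_efforts': [0.0, -39.229, 18.84, 4.186, -0.005, -0.0], 'position': [186.238, -596.002, 230.233], 'ee_rot': [-0.151, 0.989, 0.001, -0.0], 'contact_force': [0.197, 0.566, 0.284], 'wrist_torque': [-0.006, 0.003, 0.007], 'grasp_force': 0.0, 'gripper_width': 85.426}
top {'intrinsics': [[365.122, 0.0, 248.551], [0.0, 365.122, 194.249], [0.0, 0.0, 1.0]], 'R': [[0.027, -1.0, 0.01], [-0.985, -0.029, -0.17], [0.17, -0.006, -0.985]], 't': [-41.217, 600.643, 1216.92]}
side {'intrinsics': [[361.551, 0.0, 252.603], [0.0, 361.551, 186.714], [0.0, 0.0, 1.0]], 'R': [[-0.908, -0.42, -0.001], [-0.27, 0.584, -0.765], [0.322, -0.694, -0.644]], 't': [510.9, 241.559, 1148.942]}
```

View pics/top0.png

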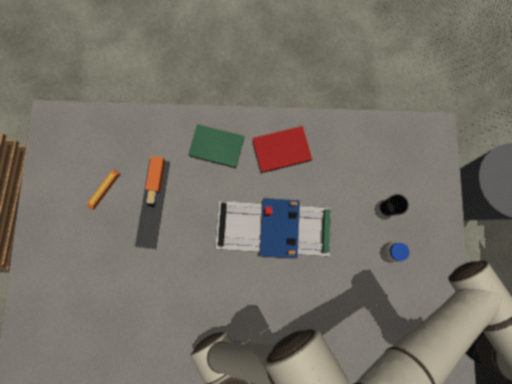

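View pics/side0.png

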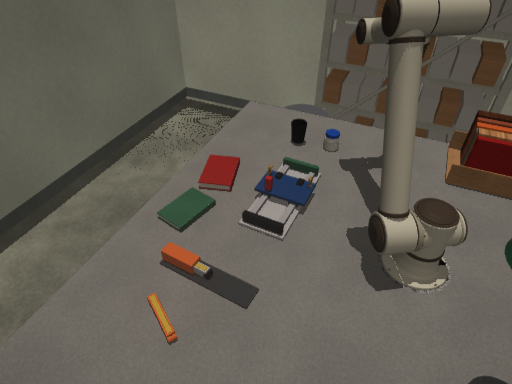

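The top view shows the tray from about (147,247) to (157,157). The hood is at (155,172), the bar's end at (151,197), the carriage at (280,228) with the red post at (268,211), the green stop at (326,230) and the black stop at (222,225). The orange bar at (104,189) is a decoy.

```bash
cat > h.py <<'E'
from bench import arm
import cv2,numpy as np
from scipy.spatial.transform import Rotation as Ro
def ray(p,uv,z):
    K,R,t=[np.array(p[k]) for k in("intrinsics","R","t")]
    d=R.T@np.linalg.solve(K,[uv[0],uv[1],1.]);c=-R.T@t
    return c+d*(z-c[2])/d[2]
def proj(p,X):
    K,R,t=[np.array(p[k]) for k in("intrinsics","R","t")]
    q=K@(R@np.array(X)+t);return q[:2]/q[2]
def blobs(im,lo,hi,amin=20):
    m=cv2.inRange(cv2.cvtColor(im,cv2.COLOR_RGB2HSV),lo,hi)
    cs,_=cv2.findContours(m,cv2.RETR_EXTERNAL,cv2.CHAIN_APPROX_NONE)
    return sorted([c for c in cs if cv2.contourArea(c)>=amin],key=cv2.contourArea,reverse=True)
def rect(p,c,z):
    q=np.float32([ray(p,x[0],z)[:2] for x in c]);return cv2.minAreaRect(q)
def dmove(target,yaw_y=None):
    """tool-frame shift from measured pose to target; turn about tool z so tool y lies along world angle yaw_y"""
    s=arm.read_state();R=Ro.from_quat(s["ee_rot"]);o=R.inv().apply(np.array(target)-s["position"])
    a=None
    if yaw_y is not None:
        d=R.inv().apply([np.cos(yaw_y),np.sin(yaw_y),0]);a=np.arctan2(-d[0],d[1]);a=(a+np.pi/2)%np.pi-np.pi/2
    return np.round(o,1),a
E
python3 - <<'E'
from h import *
im=arm.get_image("top");p=arm.camera_params("top")
for n,lo,hi,z in[("orange",(4,160,90),(16,255,255),48),("blue",(105,150,40),(125,255,200),48),("red",(0,180,90),(3,255,255),103),("tray",(0,0,25),(179,70,75),6),("green",(60,80,20),(90,255,160),30),("yellow",(17,60,120),(35,255,255),36)]:
    for c in blobs(im,lo,hi,8)[:6]:
        r=rect(p,c,z);print(n,np.round(c.mean(0)[0]),np.round(r[0]),np.round(r[1]),round(r[2],1))
print(arm.camera_params("wrist"))
E
```

```text
orange [155. 174.] [667. 307.] [ 46. 117.] 84.6
orange [103. 190.] [608. 484.] [ 25. 150.] 57.4
blue [279. 226.] [ 490. -133.] [119. 189.] 88.7
blue [399. 251.] [ 419. -542.] [51. 56.] 1.6
red [282. 149.] [ 753. -132.] [119. 174.] 15.8
red [268. 210.] [540. -90.] [17. 13.] 1.1
tray [351. 317.] [ 168. -427.] [ 342. 1161.] 18.1
tray [483. 205.] [ 611. -864.] [326. 170.] 15.8
tray [154. 206.] [568. 319.] [ 70. 312.] 84.8
tray [488. 357.] [  83. -844.] [189. 142.] 7.7
tray [392. 207.] [ 581. -538.] [ 71. 123.] 19.9
tray [222. 224.] [500.  67.] [ 18. 150.] 87.6
green [216. 146.] [781.  98.] [173. 115.] 77.3
green [326. 231.] [ 486. -296.] [ 17. 143.] 89.4
yellow [101. 188.] [611. 493.] [ 15. 128.] 58.0
yellow [151. 196.] [590. 319.] [39. 17.] 4.1
{'intrinsics': array([[280.67095034,   0.        , 253.2628384 ],
       [  0.        , 280.67095034, 194.23048628],
       [  0.        ,   0.        ,   1.        ]]), 'R': array([[-0.29879229,  0.95431576,  0.00214454],
       [ 0.90968229,  0.28413708,  0.30289314],
       [ 0.28844635,  0.09245298, -0.95302211]]), 't': array([623.54703306, -39.367089  , 381.1459681 ])}
```

Request:
servo_tool --rows '[[[85,-388,357,-70,0,0,0.3],[85,-388,357,-70,0,0,0.3],[85,-388,357,-70,0,0,0.3],[85,-388,357,-70,0,0,0.3],[85,-388,357,-70,0,0,0.3],[85,-388,357,-70,0,0,0.3],[85,-388,357,-70,0,0,0.3],[85,-388,357,-70,0,0,0.3],[85,-388,357,-70,0,0,0.3],[85,-388,357,-70,0,0,0.3]]]'

```text
clock: 1.4
position: [451.2, -138.2, 301.3]
ee_rot: [-0.003, 1.0, 0.0, 0.0]
contact_force: [-1.0, -0.6, -0.3]
gripper_width: 84.7
grasp_force: 0.0
```

Run:
```python
from h import *
s=arm.read_state();print(s["clock"],s["position"],s["ee_rot"],s["joints"])
p=arm.camera_params("wrist");im=arm.get_image("wrist");cv2.imwrite("pics/w1.png",im[:,:,::-1]);np.savez("w1.npz",**p)
print(dmove((530,322,200),np.radians(84.8)))
```

```text
1.4 [ 451.22591992 -138.22487905  301.30572584] [-3.29078526e-03  9.99994576e-01  1.13473963e-04  8.25133951e-05] [ 4.80416514e-02  7.29276624e-02 -2.27834987e-01 -2.29659210e-04
 -1.26985867e+00 -1.61218834e+00]
(array([-81.9, 460.7, 101.1]), np.float64(0.09576040792913454))
```

View pics/w1.png

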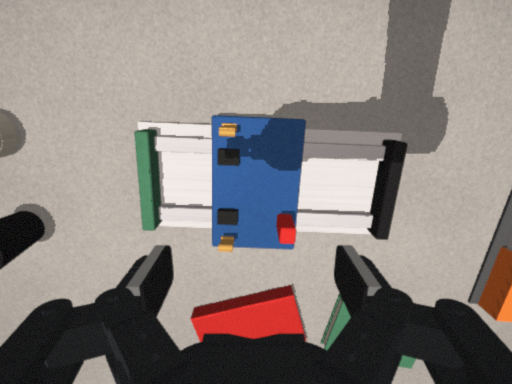

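The wrist view shows the carriage. The clips are at (228,130) and (227,243), the seat pads at (228,157) and (227,217), the post at (287,230), the green stop at left (148,180) and the black stop at right (388,190).

Run:
```python
from h import *
p=dict(np.load("w1.npz"));im=cv2.imread("pics/w1.png")[:,:,::-1].copy()
def show(n,lo,hi,z,roi,amin):
    u0,v0,u1,v1=roi
    for c in blobs(im[v0:v1,u0:u1].copy(),lo,hi,amin)[:3]:
        c=c+np.array([u0,v0]);r=rect(p,c,z);print(n,np.round(c.mean(0)[0]),np.round(r[0],1),np.round(r[1],1),round(r[2],1))
show("plate",(100,100,20),(130,255,255),48,(150,100,350,260),500)
show("pads",(0,0,0),(179,255,45),60,(214,145,245,230),60)
show("clips",(8,80,60),(25,255,255),87,(210,115,250,255),15)
show("post",(0,180,60),(4,255,255),103,(265,205,305,250),40)
show("green",(60,80,20),(90,255,200),30,(120,110,200,250),100)
show("black",(0,0,0),(179,120,45),30,(360,125,420,250),100)
```

```text
plate [256. 186.] [ 487.8 -134.4] [127.  197.8] 87.9
pads [228. 154.] [ 439.4 -171.7] [16.6 26.3] 0.4
clips [226. 244.] [ 561.1 -176.2] [20.3 25. ] 84.0
clips [228. 130.] [ 402.8 -170. ] [21.2 15.9] 88.3
post [286. 229.] [530.  -93.5] [40.  21.2] 2.9
green [148. 178.] [ 487.2 -297.3] [ 29.8 157.4] 88.0
black [387. 186.] [499.7  67.3] [ 35.1 157.5] 88.3
```

Request:
servo_tool --rows '[[[85,-82,461,90,0,0,0.1],[85,-82,461,90,0,0,0.1],[85,-82,461,90,0,0,0.1],[85,-82,461,90,0,0,0.1],[85,-82,461,90,0,0,0.1],[85,-82,461,90,0,0,0.1],[85,-82,461,90,0,0,0.1],[85,-82,461,90,0,0,0.1],[85,-82,461,90,0,0,0.1],[85,-82,461,90,0,0,0.1]]]'

```text
clock: 2.7
position: [531.1, 319.8, 211.0]
ee_rot: [0.049, 0.999, -0.001, -0.0]
contact_force: [1.2, 0.0, -0.0]
gripper_width: 84.9
grasp_force: 0.0
```

Run:
```python
from h import *
s=arm.read_state();print(s["clock"],s["position"],s["ee_rot"])
p=arm.camera_params("wrist");im=arm.get_image("wrist");cv2.imwrite("pics/w2.png",im[:,:,::-1]);np.savez("w2.npz",**p)
```

```text
2.7 [531.0755349  319.76803942 210.95860793] [ 4.91962202e-02  9.98788908e-01 -5.20261431e-04 -4.23277379e-04]
```

View pics/w2.png

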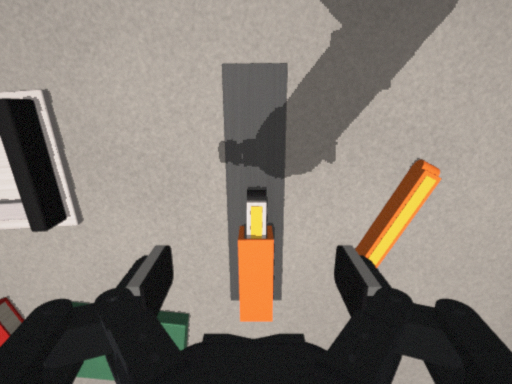

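The wrist view shows the bar's black cap at (257,195), its aluminium and yellow part at (257,218), and the hood mouth at about row 232. The tray runs along the column, from about x=222 to 287.

Run:
```python
from h import *
p=dict(np.load("w2.npz"));im=cv2.imread("pics/w2.png")[:,:,::-1].copy()
def show(n,lo,hi,z,roi,amin):
    u0,v0,u1,v1=roi
    for c in blobs(im[v0:v1,u0:u1].copy(),lo,hi,amin)[:3]:
        c=c+np.array([u0,v0]);r=rect(p,c,z);print(n,np.round(c.mean(0)[0]),np.round(r[0],1),np.round(r[1],1),round(r[2],1))
show("yellow",(18,120,90),(35,255,255),36,(235,180,280,245),30)
show("hood",(2,180,90),(16,255,255),48,(230,220,285,330),100)
show("tray",(0,0,20),(179,70,80),6,(200,50,310,310),500)
for q in[(248,191),(266,191),(257,191)]:print(ray(p,q,36)[:2],ray(p,q,30)[:2])
q=[ray(p,x,6)[:2] for x in((222,64),(287,64),(231,299),(282,299))];print(np.round(q,1))
g=cv2.cvtColor(im,cv2.COLOR_RGB2HSV)
for v in(208,218):print(v,[tuple(g[v,u]) for u in range(240,274)])
```

```text
yellow [256. 222.] [590.6 317.7] [12.5 42.6] 84.4
hood [256. 271.] [658.1 310.6] [ 42.7 136.5] 84.5
tray [262. 145.] [496.3 325.6] [75.2 92.3] 84.4
[549.67057696 312.04056746] [551.47534408 311.742894  ]
[551.74926391 333.2783411 ] [553.59320701 333.38092544]
[550.70993566 322.65960977] [552.53429105 322.56206814]
[[405.9 296.7]
 [413.1 370.2]
 [722.  268.4]
 [729.4 343.3]]
208 [(np.uint8(0), np.uint8(8), np.uint8(95)), (np.uint8(30), np.uint8(3), np.uint8(94)), (np.uint8(12), np.uint8(13), np.uint8(95)), (np.uint8(15), np.uint8(11), np.uint8(96)), (np.uint8(23), np.uint8(11), np.uint8(95)), (np.uint8(20), np.uint8(15), np.uint8(102)), (np.uint8(19), np.uint8(13), np.uint8(152)), (np.uint8(16), np.uint8(17), np.uint8(224)), (np.uint8(13), np.uint8(13), np.uint8(235)), (np.uint8(11), np.uint8(15), np.uint8(235)), (np.uint8(21), np.uint8(48), np.uint8(238)), (np.uint8(25), np.uint8(150), np.uint8(247)), (np.uint8(26), np.uint8(172), np.uint8(248)), (np.uint8(25), np.uint8(175), np.uint8(248)), (np.uint8(25), np.uint8(170), np.uint8(249)), (np.uint8(25), np.uint8(174), np.uint8(248)), (
[... 1621 characters left out ...]
(25), np.uint8(174), np.uint8(247)), (np.uint8(25), np.uint8(174), np.uint8(248)), (np.uint8(25), np.uint8(168), np.uint8(247)), (np.uint8(25), np.uint8(144), np.uint8(246)), (np.uint8(24), np.uint8(77), np.uint8(240)), (np.uint8(13), np.uint8(17), np.uint8(235)), (np.uint8(11), np.uint8(12), np.uint8(234)), (np.uint8(9), np.uint8(19), np.uint8(218)), (np.uint8(13), np.uint8(16), np.uint8(115)), (np.uint8(0), np.uint8(11), np.uint8(71)), (np.uint8(20), np.uint8(9), np.uint8(87)), (np.uint8(8), np.uint8(12), np.uint8(88)), (np.uint8(20), np.uint8(9), np.uint8(88)), (np.uint8(17), np.uint8(20), np.uint8(88)), (np.uint8(30), np.uint8(6), np.uint8(87)), (np.uint8(15), np.uint8(6), np.uint8(91))]
```

Request:
servo_tool --rows '[[[50,-51,3.5,50,0,0,0],[50,-51,3.5,100,0,0,0],[50,-51,3.5,150,0,0,0],[50,-51,3.5,180,0,0,0],[50,-51,3.5,195,0,0,0],[50,-51,3.5,202,0,0,0],[50,-51,3.5,202,0,0,0],[50,-51,3.5,202,0,0,0]]]'

```text
clock: 3.75
position: [582.9, 320.3, 10.9]
ee_rot: [0.048, 0.999, 0.001, 0.001]
contact_force: [0.4, 0.5, 1.2]
gripper_width: 49.9
grasp_force: 0.0
```

Request:
servo_tool --rows '[[[10,0,0,0,0,0,0],[10,0,0,0,0,0,0],[10,0,0,0,0,0,0],[10,0,0,0,0,0,0]]]'

```text
clock: 4.25
position: [582.6, 320.0, 10.5]
ee_rot: [0.048, 0.999, 0.0, 0.001]
contact_force: [-0.9, -0.6, 6.0]
gripper_width: 23.0
grasp_force: 60.0
```

Request:
servo_tool --rows '[[[10,6,0,-1,0,0,0],[10,20,0,-1,0,0,0],[10,36,0,-1,0,0,0],[10,52,0,-1,0,0,0],[10,68,0,-1,0,0,0],[10,84,0,-1,0,0,0],[10,100,0,-1,0,0,0],[10,116,0,-1,0,0,0],[10,126,0,0,0,0,0],[10,126,0,0,0,0,0]]]'

```text
clock: 5.5
position: [456.2, 333.0, 10.4]
ee_rot: [0.048, 0.999, 0.001, 0.001]
contact_force: [-1.4, 1.6, 8.8]
gripper_width: 23.3
grasp_force: 60.4
```

Request:
servo_tool --rows '[[[50,0,0,0,0,0,0],[50,0,0,0,0,0,0],[50,0,0,0,0,0,0],[50,0,0,-40,0,0,0],[50,0,0,-100,0,0,0],[50,10,0,-150,0,0,0],[50,10,0,-150,0,0,0],[50,10,0,-150,0,0,0]]]'

```text
clock: 6.5
position: [446.1, 332.3, 158.6]
ee_rot: [0.049, 0.999, -0.0, -0.001]
contact_force: [-0.1, 0.4, -0.2]
gripper_width: 50.3
grasp_force: 0.0
```

Run:
```python
from h import *
s=arm.read_state();print(s["clock"],s["position"],s["ee_rot"],s["contact_force"])
p=arm.camera_params("wrist");im=arm.get_image("wrist");cv2.imwrite("pics/w3.png",im[:,:,::-1]);np.savez("w3.npz",**p)
for c in blobs(im,(18,120,90),(35,255,255),100)[:3]:
    r=rect(p,c,36);print(c.mean(0)[0],np.round(r[0],1),np.round(r[1],1),r[2])
```

```text
6.5 [446.07455959 332.29086605 158.55535276] [ 4.88401973e-02  9.98806261e-01 -4.26864257e-04 -7.10779069e-04] [-0.10806865  0.3575835  -0.22263976]
[254.18032787 240.52868852] [507.8 327.6] [ 14.  129.4] 83.42902374267578
[428.48780488 281.14634146] [572.5 513.6] [14.6 47.8] 57.53321075439453
```

View pics/w3.png

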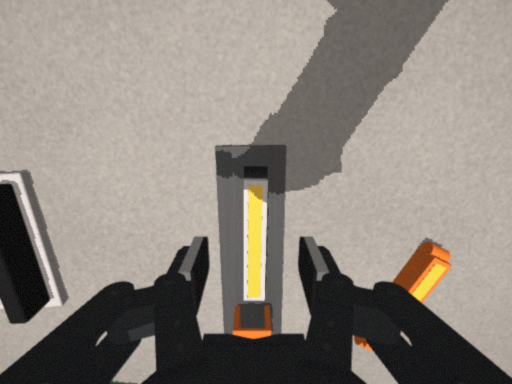

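The bar lies fully out on the apron. Its near cap is at (256,172), its lit strip runs from (256,185) to (254,298), and its far cap at about (253,315) is clear of the mouth.

Run:
```python
from h import *
p=dict(np.load("w3.npz"));im=cv2.imread("pics/w3.png")[:,:,::-1].copy()
g=im.max(2)
print(g[165:192,248].tolist(),g[292:312,248].tolist())
print(g[240,235:275].tolist(), g[200,235:275].tolist(),g[285,235:275].tolist())
for v in(178.5,300.5):print(ray(p,(255,v),36))
c=blobs(im,(18,120,90),(35,255,255),100)[0]
print(min(c[:,0,1]),max(c[:,0,1]))
q=np.float32([ray(p,x[0],36)[:2] for x in c]);l=cv2.fitLine(q,cv2.DIST_L2,0,.01,.01).ravel();print(l,np.degrees(np.arctan2(l[1],l[0])))
```

```text
[52, 36, 27, 17, 26, 26, 26, 27, 34, 31, 30, 31, 51, 84, 113, 129, 144, 144, 142, 146, 145, 156, 154, 158, 182, 219, 225] [249, 249, 248, 246, 244, 234, 233, 224, 182, 107, 87, 61, 55, 53, 56, 55, 54, 54, 53, 53]
[104, 101, 102, 102, 98, 102, 100, 104, 160, 234, 238, 236, 233, 232, 249, 251, 250, 250, 250, 250, 250, 250, 250, 251, 250, 249, 247, 239, 238, 237, 220, 115, 77, 97, 99, 101, 99, 99, 95, 102] [101, 103, 104, 101, 103, 103, 103, 106, 164, 237, 242, 241, 242, 246, 250, 251, 251, 251, 251, 251, 251, 251, 251, 251, 249, 249, 247, 224, 163, 149, 148, 137, 103, 103, 103, 102, 101, 96, 101, 103] [99, 102, 97, 100, 96, 99, 98, 103, 159, 233, 237, 236, 237, 245, 249, 250, 250, 249, 249, 249, 249, 250, 250, 249, 249, 245, 239, 239, 238, 217, 103, 91, 91, 91, 92, 94, 95, 95, 99, 95]
[436.83361472 335.32762282  36.        ]
[578.16420637 321.84038886  36.        ]
185 296
[ 9.94053364e-01 -1.08893834e-01  5.05148102e+02  3.27921783e+02] -6.2515545
```

Request:
servo_tool --rows '[[[50,-62.5,1.8,40,0,0,0.01],[50,-62.5,1.8,90,0,0,0.01],[50,-62.5,1.8,125,0,0,0.01],[50,-62.5,1.8,142,0,0,0.01],[50,-62.5,1.8,148,0,0,0.01],[50,-62.5,1.8,148,0,0,0.01],[50,-62.5,1.8,148,0,0,0.01]]]'

```text
clock: 7.42
position: [509.7, 329.5, 12.9]
ee_rot: [0.053, 0.999, 0.001, 0.001]
contact_force: [-0.5, -0.1, 0.9]
gripper_width: 50.0
grasp_force: 0.0
```

Request:
servo_tool --rows '[[[10,0,0,0,0,0,0],[10,0,0,0,0,0,0],[10,0,0,0,0,0,0],[10,0,0,0,0,0,0],[10,0,0,-2,0,0,0],[10,0,0,-40,0,0,0],[10,0,0,-100,0,0,0],[10,0,0,-150,0,0,0],[10,0,0,-150,0,0,0]]]'

```text
clock: 8.55
position: [511.0, 330.4, 166.1]
ee_rot: [0.053, 0.999, 0.004, 0.003]
contact_force: [-1.0, 0.2, -2.4]
gripper_width: 23.0
grasp_force: 60.2
```

Run:
```python
from h import *
s=arm.read_state();print(s["clock"],s["position"],s["ee_rot"],s["contact_force"])
p=arm.camera_params("wrist");im=arm.get_image("wrist");cv2.imwrite("pics/w4.png",im[:,:,::-1]);np.savez("w4.npz",**p)
print(dmove((484,-173,230),np.radians(87.9)))
```

```text
8.55 [511.01888093 330.36379326 166.09953285] [0.0533515  0.99856329 0.00364354 0.00342135] [-1.01901027  0.20023615 -2.40362056]
(array([ -28.8, -501.7,  -68.7]), np.float64(-0.07088807307719058))
```

View pics/w4.png

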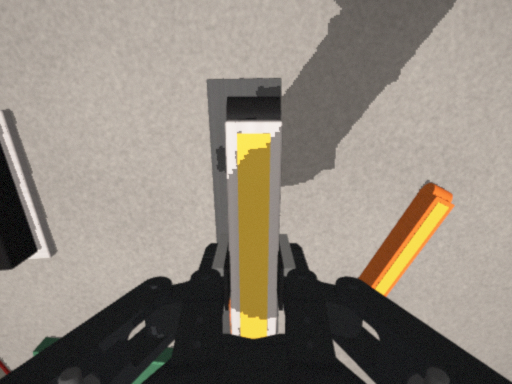

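The bar is held across its middle with the lit side up. Its near cap is at (254,108) and the aluminium edge is at row ~121.

Run:
```python
from h import *
p=dict(np.load("w4.npz"));im=cv2.imread("pics/w4.png")[:,:,::-1].copy();g=im.max(2)
print(g[112:130,254].tolist());print(g[125,220:290].tolist());print(g[200,220:290].tolist())
s=arm.read_state();P=s["position"];R=Ro.from_quat(s["ee_rot"])
print("R",np.round(R.as_matrix(),4).tolist())
Rw=p["R"];cam=R.inv().apply(-Rw.T@p["t"]-P);print("cam in tool",cam, R.inv().apply(Rw[2]))
def raytool(uv,z):
    d=R.inv().apply(Rw.T@np.linalg.solve(p["intrinsics"],[*uv,1.]));return cam+d*(z-cam[2])/d[2]
for u,v in((227,121),(281,121),(254,121),(230,200),(279,200),(254,97)):print((u,v),[np.round(raytool((u,v),z),1).tolist() for z in(-23,)])
```

```text
[45, 46, 53, 52, 49, 44, 35, 59, 109, 171, 227, 241, 243, 243, 243, 243, 244, 244]
[101, 104, 103, 106, 134, 190, 232, 244, 245, 244, 245, 244, 243, 243, 243, 242, 241, 241, 240, 240, 240, 241, 243, 242, 243, 244, 244, 246, 245, 245, 245, 245, 244, 244, 243, 244, 242, 241, 240, 241, 240, 240, 242, 242, 243, 243, 243, 243, 243, 243, 243, 243, 243, 243, 243, 244, 243, 243, 242, 242, 234, 192, 136, 115, 110, 108, 110, 107, 102, 101]
[100, 100, 103, 103, 101, 105, 102, 116, 134, 146, 148, 148, 148, 147, 145, 144, 144, 146, 162, 169, 165, 169, 169, 167, 165, 166, 168, 167, 167, 168, 169, 168, 168, 169, 167, 166, 166, 165, 167, 167, 167, 166, 166, 170, 170, 167, 169, 167, 168, 157, 148, 147, 148, 148, 149, 148, 148, 147, 142, 136, 153, 187, 187, 189, 185, 190, 188, 189, 190, 184]
R [[-0.9942, 0.1073, 0.002], [0.1073, 0.9942, 0.0031], [-0.0017, 0.0033, -1.0]]
cam in tool [  76.87449154    1.02205568 -146.18148073] [-0.30727509  0.00517126  0.95160668]
(227, 121) [[69.8, -9.5, -23.0]]
(281, 121) [[69.8, 13.4, -23.0]]
(254, 121) [[69.8, 2.0, -23.0]]
(230, 200) [[34.3, -9.1, -23.0]]
(279, 200) [[34.3, 13.7, -23.0]]
(254, 97) [[79.5, 1.9, -23.0]]
```

Request:
servo_tool --rows '[[[10,-29,-502,-70,0,0,-0.07],[10,-29,-502,-70,0,0,-0.07],[10,-29,-502,-70,0,0,-0.07],[10,-29,-502,-70,0,0,-0.07],[10,-29,-502,-70,0,0,-0.07],[10,-29,-502,-70,0,0,-0.07],[10,-29,-502,-70,0,0,-0.07],[10,-29,-502,-70,0,0,-0.07],[10,-29,-502,-70,0,0,-0.07],[10,-29,-502,-70,0,0,-0.07]]]'

```text
clock: 9.85
position: [483.2, -173.8, 229.4]
ee_rot: [0.02, 1.0, 0.0, -0.002]
contact_force: [-0.6, 0.1, -1.7]
gripper_width: 23.3
grasp_force: 60.3
```

Request:
servo_tool --rows '[[[10,0,0,40,0,0,0],[10,0,0,80,0,0,0],[10,0,0,100,0,0,0],[10,0,0,105,0,0,0],[10,0,0,105,0,0,0],[10,0,0,105,0,0,0]]]'

```text
clock: 10.6
position: [485.1, -173.3, 127.3]
ee_rot: [0.018, 1.0, -0.0, 0.001]
contact_force: [-0.5, -0.3, -0.7]
gripper_width: 23.0
grasp_force: 60.2
```

Run:
```python
from h import *
s=arm.read_state();print(s["clock"],s["position"],s["ee_rot"],s["contact_force"])
np.savez("s5.npz",P=s["position"],q=s["ee_rot"])
p=arm.camera_params("wrist");im=arm.get_image("wrist");cv2.imwrite("pics/w5.png",im[:,:,::-1]);np.savez("w5.npz",**p)
```

```text
10.6 [ 485.0595056  -173.26337829  127.30527543] [ 1.81223710e-02  9.99835234e-01 -9.83904629e-05  1.03675504e-03] [-0.47880614 -0.27731241 -0.66282772]
```

View pics/w5.png

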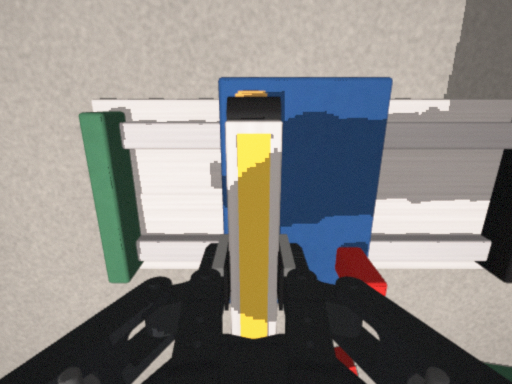

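The bar sits over the carriage. The near clip shows at (252,94) just beyond the cap, the plate's near corners are at (220,77) and (391,77), and the post is at (360,270).

Run:
```python
from h import *
p=dict(np.load("w5.npz"));im=cv2.imread("pics/w5.png")[:,:,::-1].copy();hsv=cv2.cvtColor(im,cv2.COLOR_RGB2HSV)
s=np.load("s5.npz");P=s["P"];R=Ro.from_quat(s["q"]);Rw=p["R"];cam=R.inv().apply(-Rw.T@p["t"]-P);print("cam",cam)
def rt(uv,z):
    zt=P[2]-z
    d=R.inv().apply(Rw.T@np.linalg.solve(p["intrinsics"],[*uv,1.]));return np.round(cam+d*(zt-cam[2])/d[2],1)[:2]
o=cv2.inRange(hsv,(8,100,60),(28,255,255))[85:100,200:300];ys,xs=np.nonzero(o)
for v in sorted(set(ys)):k=xs[ys==v];print("clip row",v+85,k.min()+200,k.max()+200)
b=cv2.inRange(hsv,(100,100,20),(130,255,255))
for v in(85,120,200,230):k=np.nonzero(b[v,200:420])[0]+200;print("blue",v,k.min(),k.max(),[rt((u,v),48) for u in(k.min()-.5,k.max()+.5)])
for u in(230,260,300,340,380):k=np.nonzero(b[60:,u])[0]+60;print("bluecol",u,k.min(),rt((u,k.min()-.5),48))
g=im.max(2)
for v in(125,180,220):print(v,g[v,220:290].tolist())
print([(z,rt((226.,121),z),rt((281.,121),z)) for z in(P[2]+23,)])
```

```text
cam [  77.68680729    0.33339742 -143.34654868]
clip row 91 239 263
clip row 92 238 264
clip row 93 238 264
clip row 94 236 266
clip row 95 236 266
clip row 96 235 266
clip row 97 236 243
blue 85 219 390 [array([ 91.8, -25.3]), array([ 91.9, 102.2])]
blue 120 220 385 [array([ 66.7, -25.4]), array([ 66.8, 102.1])]
blue 200 223 374 [array([  1.9, -25.2]), array([  1.9, 102.1])]
blue 230 224 370 [array([-25.6, -25.3]), array([-25.6, 102.3])]
bluecol 230 78 [ 97.  -16.6]
bluecol 260 78 [97.   5.4]
bluecol 300 78 [97.  34.8]
bluecol 340 78 [97.  64.2]
bluecol 380 78 [97.1 93.7]
125 [147, 152, 166, 167, 170, 188, 238, 248, 249, 249, 249, 248, 248, 248, 247, 247, 246, 247, 246, 246, 246, 247, 247, 248, 247, 248, 249, 249, 249, 250, 250, 249, 249, 248, 248, 247, 247, 245, 246, 245, 246, 246, 246, 247, 247, 248, 248, 248, 247, 248, 247, 248, 248, 247, 247, 248, 247, 248, 248, 247, 244, 219, 128, 97, 94, 92, 97, 94, 96, 95]
180 [147, 121, 93, 95, 100, 105, 141, 223, 241, 247, 247, 248, 247, 245, 236, 233, 231, 223, 184, 176, 176, 177, 177, 174, 174, 176, 177, 175, 175, 176, 176, 175, 176, 174, 176, 176, 176, 175, 173, 176, 175, 174, 173, 177, 175, 177, 176, 180, 175, 171, 160, 154, 156, 156, 156, 159, 155, 155, 153, 149, 124, 98, 99, 97, 100, 97, 98, 94, 97, 97]
220 [245, 245, 230, 151, 144, 161, 164, 155, 134, 145, 153, 155, 158, 154, 154, 151, 151, 151, 161, 177, 177, 175, 175, 175, 174, 176, 176, 175, 176, 174, 176, 172, 174, 177, 175, 177, 176, 174, 176, 175, 178, 175, 175, 176, 174, 179, 177, 174, 173, 163, 156, 155, 155, 154, 157, 155, 151, 153, 145, 118, 97, 97, 98, 94, 92, 93, 93, 100, 93, 95]
[(np.float64(150.30527542580268), array([ 71.4, -10.9]), array([71.4, 11.9]))]
```

Request:
servo_tool --rows '[[[10,-3,-1,10,0,0,0],[10,-3,-1,20,0,0,0],[10,-3,-1,28,0,0,0],[10,-3,-1,34,0,0,0],[10,-3,-1,38,0,0,0],[10,-3,-1,41,0,0,0],[10,-3,-1,43,0,0,0],[10,-3,-1,45,0,0,0],[10,-3,-1,45,0,0,0]]]'

```text
clock: 11.78
position: [490.2, -175.2, 84.1]
ee_rot: [0.018, 1.0, -0.001, 0.004]
contact_force: [-1.1, 0.4, 9.2]
gripper_width: 22.7
grasp_force: 61.8
```

Request:
servo_tool --rows '[[[10,0,0,2,0,0,0],[10,0,0,4,0,0,0],[10,0,0,6,0,0,0],[10,0,0,8,0,0,0],[10,0,0,8,0,0,0]]]'

```text
clock: 12.4
position: [487.8, -175.0, 74.8]
ee_rot: [0.018, 1.0, -0.0, 0.001]
contact_force: [-3.6, 0.2, 6.1]
gripper_width: 22.4
grasp_force: 62.1
```

Request:
servo_tool --rows '[[[10,0,0,2,0,0,0],[10,0,0,4,0,0,0],[10,0,0,6,0,0,0],[10,0,0,8,0,0,0],[10,0,0,8,0,0,0],[10,0,0,8,0,0,0]]]'

```text
clock: 13.15
position: [489.6, -175.5, 69.2]
ee_rot: [0.017, 1.0, -0.001, 0.003]
contact_force: [-1.7, 0.8, 19.2]
gripper_width: 22.6
grasp_force: 64.2
```

Request:
servo_tool --rows '[[[10,0,0,1.5,0,0,0],[10,0,0,3,0,0,0],[10,0,0,3,0,0,0]]]'

```text
clock: 13.52
position: [491.3, -175.5, 66.0]
ee_rot: [0.017, 1.0, -0.001, 0.004]
contact_force: [1.5, -0.5, 12.1]
gripper_width: 22.7
grasp_force: 64.0
```

Run:
```python
from h import *
ims=[]
p=arm.camera_params("wrist");im=arm.get_image("wrist");np.savez("w6.npz",**p)
s=arm.read_state();print(s["position"],s["contact_force"],s["wrist_torque"])
a=cv2.resize(im[60:190,190:320],(520,520),interpolation=cv2.INTER_CUBIC)
p=arm.camera_params("side");sd=arm.get_image("side");u,v=proj(p,(488,-174,75)).astype(int);print(u,v)
b=sd[v-40:v+40,u-20:u+23];b=cv2.resize(b,(280,520),interpolation=cv2.INTER_CUBIC)
cv2.imwrite("pics/c6.png",np.hstack([a,b])[:,:,::-1])
```

```text
[ 491.31952824 -175.50394947   65.95662466] [ 1.57025458 -0.56032549 12.18845209] [-0.05210152  0.20482909 -0.01195107]
289 173
```

View pics/c6.png

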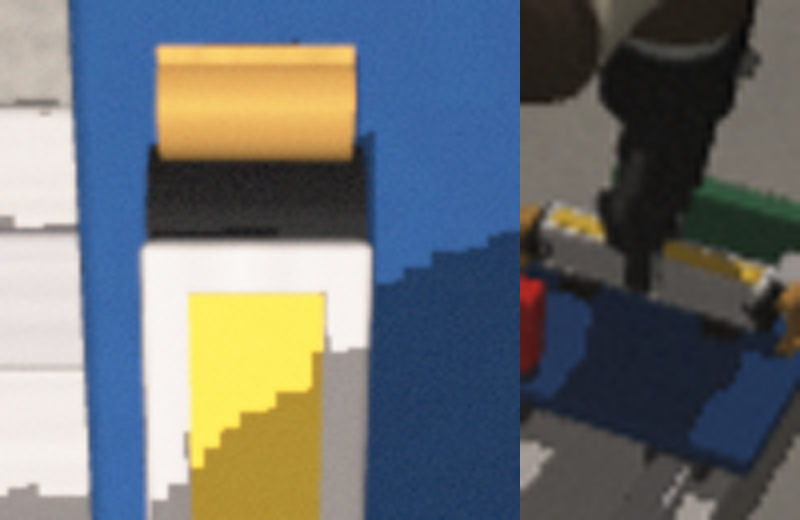

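The near clip (225,100 in the crop) now covers the cap, and the far end looks in as well. I'll press a bit more to confirm the bar is on the pads.

Request:
servo_tool --rows '[[[10,0,0,1.5,0,0,0],[10,0,0,3,0,0,0],[10,0,0,3,0,0,0]]]'

```text
clock: 14.0
position: [491.5, -175.9, 65.5]
ee_rot: [0.017, 1.0, -0.002, 0.005]
contact_force: [-3.7, 1.0, 29.0]
gripper_width: 23.3
grasp_force: 66.4
```

Request:
servo_tool --rows '[[[10,0,0,-4,0,0,0],[45,0,0,-4,0,0,0],[45,0,0,-4,0,0,0],[45,0,0,-4,0,0,0],[45,0,0,-14,0,0,0],[45,0,0,-50,0,0,0],[60,0,0,-100,0,0,0],[60,0,0,-120,0,0,0],[60,0,0,-120,0,0,0],[60,0,0,-120,0,0,0]]]'

```text
clock: 15.25
position: [486.4, -174.5, 178.5]
ee_rot: [0.019, 1.0, 0.0, -0.001]
contact_force: [0.0, -0.1, 0.4]
gripper_width: 59.9
grasp_force: 0.0
```

Run:
```python
from h import *
s=arm.read_state();print(s["clock"],s["position"],s["ee_rot"],s["contact_force"])
np.savez("s7.npz",P=s["position"],q=s["ee_rot"])
p=arm.camera_params("wrist");im=arm.get_image("wrist");cv2.imwrite("pics/w7.png",im[:,:,::-1]);np.savez("w7.npz",**p)
hsv=cv2.cvtColor(im,cv2.COLOR_RGB2HSV)
R=Ro.from_quat(s["ee_rot"])
def show(n,lo,hi,z,amin):
    for c in blobs(im,lo,hi,amin)[:3]:
        q=np.float32([(R.inv().apply(ray(p,x[0],z)-s["position"]))[:2] for x in c]);r=cv2.minAreaRect(q)
        print(n,np.round(c.mean(0)[0]),"tool",np.round(r[0],1),np.round(r[1],1),round(r[2],1),"world",np.round(rect(p,c,z)[0],1))
show("yellow",(18,120,90),(35,255,255),90,100)
show("post",(0,180,60),(4,255,255),103,100)
show("green",(60,80,20),(90,255,200),30,300)
show("plate",(100,100,20),(130,255,255),48,500)
```

```text
15.25 [ 486.40976148 -174.54792333  178.45653824] [ 1.87372706e-02  9.99824044e-01  2.48249719e-04 -8.57161816e-04] [ 0.01336616 -0.08794477  0.40479324]
yellow [253. 194.] tool [-1.3  0.2] [129.1  13.7] 0.1 world [ 487.6 -174.4]
yellow [252. 100.] tool [81.4 -0.6] [18.9 10.4] 90.0 world [ 404.9 -172. ]
yellow [253. 277.] tool [-78.4  -0.2] [ 9.9 18.2] 0.0 world [ 564.6 -177.6]
post [343. 244.] tool [-38.3  79. ] [21.  52.4] 51.7 world [527.5 -97. ]
post [290. 331.] tool [-137.8   35.2] [65.1 24. ] 74.0 world [ 625.3 -144.5]
green [137. 178.] tool [  -6.9 -123.3] [ 32.7 157.7] 89.9 world [ 488.4 -297.9]
green [495. 350.] tool [-227.7  326.2] [32.7 98.6] 42.6 world [725.9 143. ]
plate [277. 170.] tool [-0.2 39.5] [127.6 196.1] 89.9 world [ 487.9 -135. ]
```

View pics/w7.png

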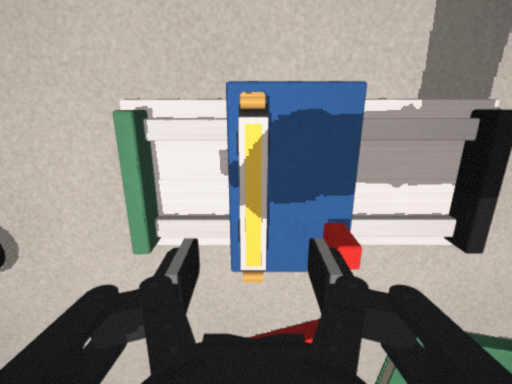

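The bar is seated under both clips, at (252,100) and (253,277), with the lit side up. Next I grip the post.

Request:
servo_tool --rows '[[[50,-51,85,0,0,0,0],[50,-51,85,0,0,0,0],[50,-51,85,30,0,0,0],[50,-51,85,70,0,0,0],[50,-51,85,100,0,0,0],[50,-51,85,111,0,0,0],[50,-51,85,111,0,0,0],[50,-51,85,111,0,0,0]]]'

```text
clock: 16.3
position: [542.2, -91.7, 69.4]
ee_rot: [0.018, 1.0, -0.0, 0.001]
contact_force: [0.3, 0.6, 1.4]
gripper_width: 50.2
grasp_force: 0.0
```

Request:
servo_tool --rows '[[[10,0,0,0,0,0,0],[10,0,0,0,0,0,0],[10,0,0,0,0,0,0],[10,0,0,0,0,0,0]]]'

```text
clock: 16.8
position: [541.9, -91.7, 69.5]
ee_rot: [0.018, 1.0, -0.0, 0.001]
contact_force: [-0.7, -1.2, 5.9]
gripper_width: 21.2
grasp_force: 61.0
```

Gripped. Now a slow stroke towards black (+y) at 96 mm/s.

Request:
servo_tool --rows '[[[10,0,5,0,0,0,0],[10,0,15,0,0,0,0],[10,0,27,0,0,0,0],[10,0,39,0,0,0,0],[10,0,51,0,0,0,0],[10,0,63,0,0,0,0],[10,0,75,0,0,0,0],[10,0,87,0,0,0,0],[10,0,97,0,0,0,0],[10,0,103,0,0,0,0]]]'

```text
clock: 18.05
position: [545.6, 11.4, 69.5]
ee_rot: [0.018, 1.0, -0.0, 0.001]
contact_force: [-1.6, -1.2, 7.3]
gripper_width: 21.4
grasp_force: 61.0
```

Request:
servo_tool --rows '[[[10,0,3,0,0,0,0],[10,0,6,0,0,0,0],[10,0,9,0,0,0,0],[10,0,12,0,0,0,0],[10,0,12,0,0,0,0]]]'

```text
clock: 18.68
position: [546.1, 23.4, 69.5]
ee_rot: [0.018, 1.0, 0.0, 0.001]
contact_force: [-2.4, 0.9, 5.5]
gripper_width: 21.3
grasp_force: 61.0
```

Request:
servo_tool --rows '[[[10,0,2,0,0,0,0],[10,0,4,0,0,0,0],[10,0,6,0,0,0,0],[10,0,8,0,0,0,0],[10,0,8,0,0,0,0]]]'

```text
clock: 19.3
position: [546.1, 27.2, 69.5]
ee_rot: [0.019, 1.0, -0.002, -0.0]
contact_force: [2.3, -18.3, 5.9]
gripper_width: 21.3
grasp_force: 60.9
```

Request:
servo_tool --rows '[[[10,0,-5,0,0,0,0],[10,0,-14,0,0,0,0],[10,0,-26,0,0,0,0],[10,0,-38,0,0,0,0],[10,0,-50,0,0,0,0],[10,0,-62,0,0,0,0],[10,0,-74,0,0,0,0],[10,0,-86,0,0,0,0],[10,0,-98,0,0,0,0],[10,0,-110,0,0,0,0]]]'

```text
clock: 20.55
position: [542.4, -78.7, 69.5]
ee_rot: [0.018, 1.0, 0.0, 0.001]
contact_force: [-1.4, 1.7, 6.3]
gripper_width: 21.2
grasp_force: 61.2
```

Request:
servo_tool --rows '[[[10,0,-12,0,0,0,0],[10,0,-24,0,0,0,0],[10,0,-36,0,0,0,0],[10,0,-48,0,0,0,0],[10,0,-60,0,0,0,0],[10,0,-70,0,0,0,0],[10,0,-78,0,0,0,0],[10,0,-84,0,0,0,0],[10,0,-88,0,0,0,0],[10,0,-90,0,0,0,0]]]'

```text
clock: 21.8
position: [539.1, -168.7, 69.5]
ee_rot: [0.018, 1.0, -0.0, 0.001]
contact_force: [-1.1, 1.0, 6.2]
gripper_width: 21.1
grasp_force: 61.1
```

Request:
servo_tool --rows '[[[10,0,-2,0,0,0,0],[10,0,-4,0,0,0,0],[10,0,-6,0,0,0,0],[10,0,-8,0,0,0,0],[10,0,-8,0,0,0,0]]]'

```text
clock: 22.42
position: [538.9, -173.0, 69.6]
ee_rot: [0.018, 1.0, 0.002, 0.001]
contact_force: [-2.4, 17.5, 8.6]
gripper_width: 20.9
grasp_force: 61.8
```

Request:
servo_tool --rows '[[[48,0,1,0,0,0,0],[48,0,1,0,0,0,0],[48,0,3,0,0,0,0],[48,0,3,-10,0,0,0],[48,0,3,-40,0,0,0],[48,0,3,-90,0,0,0],[48,30,3,-130,0,0,0],[48,50,3,-140,0,0,0],[48,50,3,-140,0,0,0],[48,50,3,-140,0,0,0]]]'

```text
clock: 23.68
position: [488.5, -171.9, 208.2]
ee_rot: [0.019, 1.0, -0.0, 0.0]
contact_force: [0.7, 0.1, -1.2]
gripper_width: 48.2
grasp_force: 0.0
```

Run:
```python
from h import *
s=arm.read_state();print(s["clock"],s["position"],s["contact_force"])
p=arm.camera_params("wrist");im=arm.get_image("wrist");cv2.imwrite("pics/w8.png",im[:,:,::-1])
```

```text
23.675 [ 488.524727   -171.8810659   208.21614777] [ 0.73685789  0.05035225 -1.1662691 ]
```

View pics/w8.png

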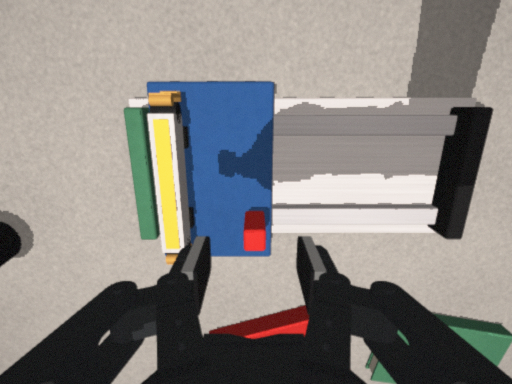

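The carriage is against the green stop at left (143,175). The bar at (168,180) is seated under both clips, and the gripper is clear.

```bash
python3 -c "
from bench import arm
print(arm.job_done())"
```

```text
the job is handed in; nothing more can be done
None
```

The job is handed in: the lamp bar was drawn out, regrasped and snapped in lit side up, and the carriage was stroked at about 10 cm/s to the black stop and back to green, where it stands with the bar still seated (23.7 s of the 67 s); the books, cup and jar were left alone, and I felt no sticky spots.

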